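# Free the glued bars in the curing cabinet

## Robot

A 6-joint arm with a two-finger parallel gripper is mounted at the origin on a cart in front of the work surface, level with it; the furniture and walls round the work are solid. World frame = base frame: x ahead of the robot, y to its left, z up, the work surface at z = 0. Lengths are in m, angles in degrees, forces in N, time in s.
With the tool pointing down it reaches from about 0.4 to 0.825 m from the base axis. Payload 7 kg.
Tool frame: the origin (TCP) lies on the centre line of the jaws, within the pads' length; the fingertips stand r.nose_length ahead of it and the grasp point (between the pads) lies 2 mm behind it (r.nose_length is the distance from the TCP to the fingertips, in m); z points along the fingers, y is the direction in which the jaws open and shut (so a half turn about z gives the same grasp; the last joint's range is limited). The gripper opens to 88 mm and grips with 3 to 60 N. Pads are 19 mm wide; open, the fingers measure 130 mm over their backs; the gripper's body (78 mm by 193 mm) begins 47 mm behind the grasp point.
Start: joints at [-54.597, 20.546, 0.682, 0, -70.136, -16.507], TCP at [0.219, -0.639, 0.244] pointing down, gripper open.
Joint ranges: [-176.03, 176.03], [-82.01, 121.73], [-58.28, 71.71], [-173.87, 95.51], [-174.79, -0.11], [-173.66, 173.66]. Speed limits (degrees/s): [136.94, 136.94, 172.46, 180, 180, 180].

## Interface

Orientations are given as [roll, pitch, yaw] about the fixed x, y, z axes, in that order (R = Rz(yaw) Ry(pitch) Rx(roll)).
In Python, from plant import r gives the robot as it stands.
- The arm moves only by the tool apply_moves, never from a script. Its argument "targets" is a list of rows, each a list of 3 entries, a list of its own where there are three numbers: the shift along the tool's x, y, z scaled (see below), then the turn, a rotation vector about the tool's x, y, z scaled (see below), then the finger opening in mm, from 0 to 87.6. A call has 1 to 5 rows; each row shifts and turns the pose as measured when the row begins, along the tool's axes as they then stand; what a row does not reach is not made up. The controller multiplies each number of a shift by 0.04 m and each number of a turn by 8 degrees. A row lasts 1/10 s, in which the tool goes at most 50 mm and 8.59 degrees, less where a joint would pass 70% of its speed; a pose out of reach is approached as far as the arm can. A call with a number of a shift or a turn outside -1 to 1 is refused whole. A call with a gripper value outside its range is refused whole. The fingers move at their own pace and stop on an object; "squeeze" is the grip in N (left out, the last holds). Time passes only in rows, so rows that do not move let the fingers close. It gives the time, the measured TCP pose, the force and the opening at its end, in the units of the state.
- r.get_state(): the state, without advancing time (a new reading comes with each control period).
- r.capture(name): name is "scene" or "top" or "wrist"; returns a dict with "img" (384x512x3 uint8, blue, green, red), "z_map" (384x512 float32, m along the optical axis (not along the pixel's ray), 0 where there is no reading), "fx", "fy", "cx", "cy" (pixels), "camera_from_world" (4x4, takes a point from world to camera coordinates); the wrist camera has in their place "mount" (4x4, takes a point from camera to tool coordinates, whose origin is the TCP and whose axes are the flange's). Camera axes: x right, y up, looking along -z (the intrinsics and any distortion apply to the point x, -y, -z); pixel columns grow to the right and rows downward; lengths in m; the calibration is good to about 2 mm. The wrist camera is an equidistant fisheye: a pixel r from the principal point sees the ray r / f radians off the axis. A picture is of the moment at which its call begins: read the wrist's pose just before it.
- r.close_job(): hands the job in, once; it reports no verdict.
The state is a dict: "time_s": time; "joints": joint angles; "qd": joint speeds; "joint_torque": joint torques, N m; "tcp_pos": TCP position; "eef_rot": TCP orientation; "contact_force": force on the tool from outside, world axes, zero at the start; "moment": the same for the moment, N m; "gripper_width": finger opening in m.
Only numpy, scipy, OpenCV 4.12 (cv2) and the standard library are available. Lean on these libraries where they do the work, as an engineer would, in place of code of your own. Each camera call takes 0.05 s, during which the arm holds its last target.

## Task

The glued pair of test bars in the little curing cabinet has set and I want to draw it out with both hands. Swing the cabinet's door wide open by its handle, then take the knob of the spring-loaded plunger on the roof and pull the rod straight up until the groove turned round it is level with the mouth of its guide sleeve, so that the pad inside stands clear of the bars, and keep holding it there: your program ends while you hold the rod up, for it springs back if let go. Do not shift the bars or knock the things standing near.

Things in the scene. Friction and masses are not known exactly. Their poses are not given: they have to be found in the camera images.
- cabinet: grey steel curing cabinet, fixed to the table: 235 deep (its x), 140 wide (its y), 170 high. Origin at the centre of its underside on the table; its front with the door faces its own -x, z up. On the roof, straight above the origin, a steel guide sleeve 23 mm across (48 mm flange, 5 mm thick, at its foot) stands up to 204 mm above the table
- door_hinge (a point): point on the vertical hinge line of the door, at the height of the handle (138 mm above the table); in the cabinet's frame at (-126.5, 70) mm, so the door hangs on the cabinet's +y edge. Axes as the cabinet's
- door_handle (a point): middle of the bar of the door's handle: a level steel bar about 10 mm thick and 64 mm long along the door, on two end posts, about 30 mm clear of the door's face, 138 mm above the table (32 mm below the roof). It lies 98 mm along the door from the hinge and 41 mm out in front of the hinge line. Turns with the door: its -y runs along the door away from the hinge, its -x points out of the door's face
- cabinet_door (a joint): opening angle of the door in rad: 0 shut, growing as its free (-y) edge swings out to the cabinet's -x, stop at 1.65; it turns clockwise seen from above. The panel is 138 mm wide, 14 mm thick, reaches from 14 to 166 mm above the table, has no catch and stays where it is left (light friction: about 1.2 N at the handle moves it)
- plunger_knob (a point): centre of the black round knob on the plunger rod: 28 mm across at its middle, 26 mm high, 238 mm above the table when the pad is down; below it the 10 mm steel rod runs down into the sleeve, whose mouth is 34 mm below the knob's centre at the start. It does not turn
- plunger (a joint): lift of the plunger in m: 0 with the pad down on the bars, 0.040 when the groove is level with the sleeve's mouth, stop at 0.060. An inner spring pulls it down: about 8 N at the start, 14 N at the mark; it goes back if let go
- plunger_groove (a point): middle of the groove, a dark ring 5 mm wide turned round the plunger rod, 74 mm below the centre of the knob; hidden inside the sleeve until the rod is pulled out
- sleeve_mouth (a point): centre of the top edge of the guide sleeve, 204 mm above the table
- glued_pair_centre (a point): centre of the pair of sand-coloured cast test bars glued face to face, 65 x 194 x 43 mm, lying in the cabinet under the pad, long side front to back
- mixing_cup: white mixing cup, 79 mm across, 88 high; origin at the centre of its underside; a bystander
- cure_bottle: white bottle with black cap, 68 mm across, 181 high; origin at the centre of its underside; a bystander
- chip_brush: chip brush lying flat, 44 x 218 x 14 mm; origin at the centre of its underside, long along its y; a bystander
- cream_wedge: cream-coloured cast block, 66 x 130 x 45 mm; origin at the centre of its underside; a bystander

How it is judged (in metres and radians):
On the way, in this order (a step that is already met when the one before it is completed fails the run):
1. the door is being swung open by its handle: the fingers pull on the door (over 0.5 N) within 50 mm of the middle of the handle, with the door past 0.35 rad (contact force between the fingers and cabinet_door above 0.5 N and distance between the grasp point and door_handle below 0.05 m and value of joint cabinet_door above 0.35 rad), for 0.1 s.
2. the door stands wide open (at least 1.2 rad) while the plunger is still down (value of joint cabinet_door above 1.2 rad and value of joint plunger below 0.006 m), for 0.2 s.
3. the rod is pulled out until its groove is level with the sleeve's mouth (value of joint plunger between 0.036 and 0.044 m), for 0.3 s.
At the end, for the whole second after the job is handed in: through the last second the fingers hold the plunger (over 4 N on it), groove within 4 mm of the level of the sleeve's mouth, pad clear of the bars and no loose thing under the plunger; the door is open at least 1.15 rad; the glued pair is within 10 mm of where it lay (all of step 3 and z of plunger_groove in the frame of sleeve_mouth between -0.004 and 0.004 m and contact force between the fingers and plunger above 4 N and value of joint cabinet_door above 1.15 rad and contact force between plunger and glued_pair below 0.5 N and not (contact force between plunger and mixing_cup above 0.5 N or contact force between plunger and cure_bottle above 0.5 N or contact force between plunger and chip_brush above 0.5 N or contact force between plunger and cream_wedge above 0.5 N) and distance of glued_pair_centre from where it was at the start of the episode below 0.01 m); the arm keeps its last pose, push and grip.
It fails at once if the glued pair is shifted by more than 15 mm (distance of glued_pair_centre from where it was at the start of the episode above 0.015 m).
It fails at once if a thing standing near is knocked away (more than 30 mm) (distance of any of mixing_cup, cure_bottle, chip_brush, cream_wedge from where it was at the start of the episode above 0.03 m).
It also fails if it takes over 54 s, if anything falls off the work surface, if the arm or the gripper's body presses on something with over 40 N, if the wrist force passes 120 N, or if a joint passes its speed limit or range.

## Working session

There is one attempt and no reset: what is moved stays moved. The work goes in short steps, Python scripts to look and compute and a tool call to move; the robot and the scene stay as the last step left them, time stands still between calls to the robot, and variables do not carry over. Pictures are saved under pics/ and viewed, and the job is handed in when it is done.

Besides the shell and the picture viewer there is one more tool, called after "Call:" as a command line: name --argument value ..., lists and objects as JSON in quotes. apply_moves: Moves the arm, as the interface text tells. Its arguments: {"type":"object","properties":{"targets":{"type":"array","items":{"type":"array"}},"squeeze":{"type":"number"}},"required":["targets"]}

```bash
ls; mkdir -p pics; python3 - <<'E'
from plant import r
import cv2,numpy as np
print(r.get_state(), r.nose_length)
for n in("scene","top"):
    c=r.capture(n); cv2.imwrite(f"pics/{n}0.png",c["img"]); np.savez(f"{n}0.npz",**c)
    print(n,c["fx"],c["fy"],c["cx"],c["cy"],c["camera_from_world"].round(4).tolist(),c.keys())
E
```

```text
pics
{'time_s': 0.0, 'joints': array([-5.45986658e+01,  2.05911345e+01,  6.34641447e-01, -2.24509222e-02,
       -7.01341424e+01, -1.65064891e+01]), 'qd': array([-0.07330031,  0.07669176, -0.03650192,  0.04008676, -0.08481568,
       -0.07731725]), 'joint_torque': array([-9.04949720e-04, -5.82715881e+01,  2.93052399e+01,  6.99751943e+00,
        6.87812339e-03, -1.35793598e-04]), 'tcp_pos': array([ 0.21842949, -0.63820444,  0.2426253 ]), 'eef_rot': array([ 1.79907103e+02, -5.51900392e-03, -1.61112796e+02]), 'contact_force': array([-0.10103636,  0.82671675,  0.67079993]), 'moment': array([-0.01696292,  0.00957937, -0.03129636]), 'gripper_width': 0.08739833671294762} 0.017
scene 395.64633046123294 395.64633046123294 258.27144716416507 189.45027678780949 [[0.7225, 0.6913, 0.0003, -0.3862], [-0.5304, 0.5541, 0.6416, 0.147], [0.4434, -0.4637, 0.767, -1.4402], [0.0, 0.0, 0.0, 1.0]] dict_keys(['img', 'z_map', 'fx', 'fy', 'cx', 'cy', 'camera_from_world'])
top 435.8257663161462 435.8257663161462 261.283597218678 187.809085313467 [[-0.2152, -0.9766, 0.0067, 0.1706], [0.7712, -0.1657, 0.6147, -0.4705], [-0.5992, 0.1374, 0.7887, -1.3619], [0.0, 0.0, 0.0, 1.0]] dict_keys(['img', 'z_map', 'fx', 'fy', 'cx', 'cy', 'camera_from_world'])
```

View pics/scene0.png

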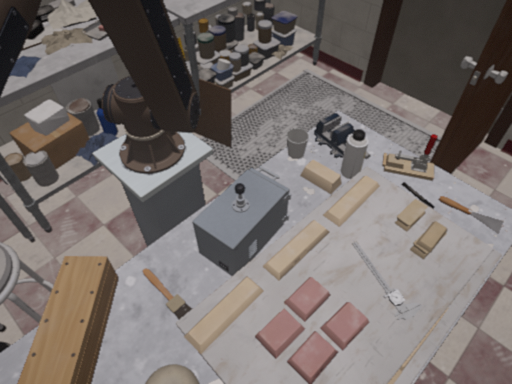

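View pics/top0.png

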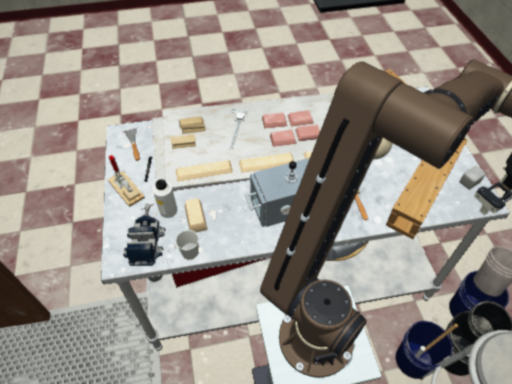

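```bash
cat > h.py <<'E'
import numpy as np,cv2
def cloud(c):
    z=c["z_map"]; v,u=np.mgrid[:384,:512]
    x=(u-c["cx"])/c["fx"]*z; y=-(v-c["cy"])/c["fy"]*z
    P=np.stack([x,y,-z,np.ones_like(z)],-1)
    W=P@np.linalg.inv(c["camera_from_world"]).T
    W=W[...,:3]; W[z==0]=np.nan
    return W
def proj(c,p):
    q=c["camera_from_world"]@np.r_[p,1]
    return c["cx"]+c["fx"]*q[0]/-q[2], c["cy"]-c["fy"]*q[1]/-q[2]
E
python3 - <<'E'
from h import *
for n in("scene","top"):
    c=dict(np.load(n+"0.npz")); W=cloud(c)
    m=(abs(W[...,2]-.17)<.006)&(W[...,0]>.2)&(W[...,0]<.8)&(abs(W[...,1])<.4)
    m=cv2.morphologyEx(m.astype(np.uint8),cv2.MORPH_OPEN,np.ones((3,3)))>0
    k,l,s,_=cv2.connectedComponentsWithStats(m.astype(np.uint8))
    for i in range(1,k):
        if s[i,4]>150:
            p=W[l==i]; print(n,s[i],cv2.minAreaRect((p[:,:2]*1000).astype(np.float32)),p[:,2].mean())
            print(cv2.boxPoints(cv2.minAreaRect((p[:,:2]*1000).astype(np.float32))).round(1).tolist())
    # knob: points z .226-.252
    m=(W[...,2]>.222)&(W[...,2]<.256)&(W[...,0]>.3)&(W[...,0]<.8)&(abs(W[...,1])<.3)
    k,l,s,_=cv2.connectedComponentsWithStats(m.astype(np.uint8))
    for i in range(1,k):
        if s[i,4]>15:print(n,'knob',s[i],W[l==i].mean(0).round(4),W[l==i].min(0).round(3),W[l==i].max(0).round(3))
c=cv2.imread("pics/scene0.png"); cv2.imwrite("pics/s_crop.png",cv2.resize(c[150:290,160:340],None,fx=4,fy=4,interpolation=cv2.INTER_CUBIC))
c=cv2.imread("pics/top0.png"); cv2.imwrite("pics/t_crop.png",cv2.resize(c[140:270,150:340],None,fx=4,fy=4,interpolation=cv2.INTER_CUBIC))
E
```

```text
scene [ 193  170   93   79 3388] ((512.6717529296875, -44.428611755371094), (140.87014770507812, 240.5303955078125), 6.654565811157227) 0.16808668803901733
[[428.79998779296875, 66.9000015258789], [456.6000061035156, -172.0], [596.5999755859375, -155.6999969482422], [568.7000122070312, 83.19999694824219]]
scene knob [235 183  10  12 100] [ 0.5162 -0.0495  0.2448] [ 0.499 -0.06   0.227] [ 0.526 -0.034  0.252]
top [ 251  164   50   38 1061] ((505.7978820800781, 5.039306640625), (145.8985137939453, 164.59324645996094), 6.497159957885742) 0.1707687608311333
[[424.0, 78.5999984741211], [442.6000061035156, -85.0], [587.5999755859375, -68.5], [569.0, 95.0999984741211]]
top knob [289 160   8  10  53] [ 0.506  -0.0435  0.2473] [ 0.494 -0.057  0.223] [ 0.52  -0.032  0.256]
```

View pics/s_crop.png

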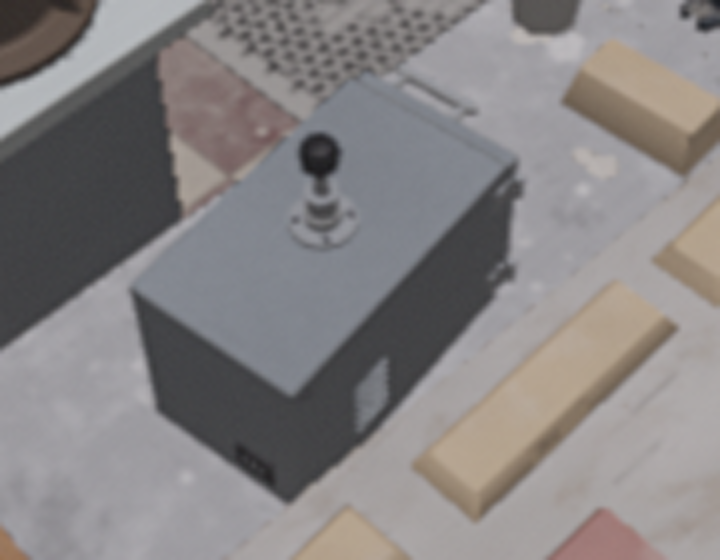

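View pics/t_crop.png

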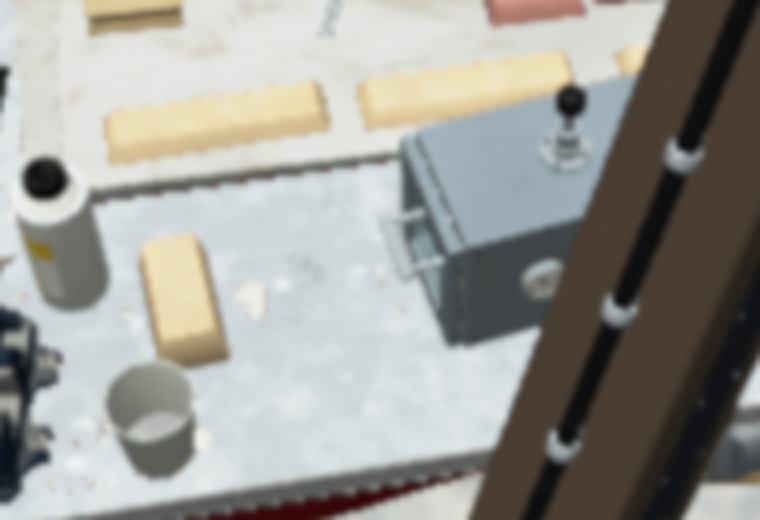

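```bash
cat >> h.py <<'E'
def ray(c,u,v):
    T=np.linalg.inv(c["camera_from_world"]); d=T[:3,:3]@np.array([(u-c["cx"])/c["fx"],-(v-c["cy"])/c["fy"],-1]); return T[:3,3],d
def atz(c,u,v,z):
    o,d=ray(c,u,v); return o+d*(z-o[2])/d[2]
E
python3 - <<'E'
from h import *
s=dict(np.load("scene0.npz"));t=dict(np.load("top0.npz"))
S=lambda x,y,z:print("S",atz(s,160+(x+.5)/4-.5,150+(y+.5)/4-.5,z).round(4))
T=lambda x,y,z:print("T",atz(t,150+(x+.5)/4-.5,140+(y+.5)/4-.5,z).round(4))
S(320,154,.238);T(571,101,.238)
print("handle");S(398,78,.138);S(474,112,.138);T(385,220,.138);T(411,275,.138)
print("roof corners rear/near");S(133,289,.17);S(293,394,.17);S(517,160,.166);S(360,73,.166);T(404,139,.166);T(460,250,.166)
for n,c in(("s",s),("t",t)):
    W=cloud(c); m=(W[...,2]>.03)&(W[...,1]>.12)&(W[...,1]<.6)&(W[...,0]>.25)&(W[...,0]<.62)
    k,l,st,_=cv2.connectedComponentsWithStats(m.astype(np.uint8))
    for i in range(1,k):
        if st[i,4]>25:p=W[l==i];print(n,st[i],p.mean(0).round(3),p.min(0).round(3),p.max(0).round(3))
E
```

```text
S [ 0.5116 -0.0451  0.238 ]
T [ 0.5122 -0.0451  0.238 ]
handle
S [0.438  0.1044 0.138 ]
S [0.5021 0.1185 0.138 ]
T [0.4952 0.1221 0.138 ]
T [0.4325 0.1117 0.138 ]
roof corners rear/near
S [ 0.463  -0.1706  0.17  ]
S [ 0.5948 -0.1537  0.17  ]
S [0.5693 0.0866 0.166 ]
S [0.4325 0.07   0.166 ]
T [0.5595 0.0915 0.166 ]
T [0.4297 0.0696 0.166 ]
s [ 316  113   54   61 1544] [0.529 0.435 0.09 ] [0.376 0.367 0.03 ] [0.62  0.55  0.182]
s [286 128  23  26 459] [0.388 0.348 0.062] [0.35  0.307 0.03 ] [0.43  0.388 0.088]
s [304 160  37  27 483] [0.537 0.303 0.041] [0.477 0.276 0.03 ] [0.593 0.337 0.052]
t [153 178  24  37 609] [0.56  0.404 0.122] [0.54  0.372 0.032] [0.606 0.44  0.186]
t [185 198  20  30 421] [0.524 0.31  0.045] [0.469 0.281 0.03 ] [0.59  0.34  0.056]
t [ 126  203   32   58 1122] [0.451 0.5   0.06 ] [0.369 0.448 0.03 ] [0.603 0.557 0.086]
t [176 230  23  27 396] [0.394 0.348 0.064] [0.349 0.309 0.03 ] [0.427 0.385 0.096]
```

```bash
cat > plan.py <<'E'
import sys,json
from h import *
from scipy.spatial.transform import Rotation as R
from plant import r
def plan(goals,n=5,st=None,vmax=.04,wmax=8.,quiet=False):
    st=st or r.get_state(); p=np.array(st["tcp_pos"]);q=R.from_euler("xyz",st["eef_rot"],degrees=True)
    rows=[];gi=0
    for k in range(n):
        while gi<len(goals)-1 and np.linalg.norm(goals[gi][0]-p)<.03: gi+=1
        g,yaw=np.array(goals[gi][0]),goals[gi][1]
        G=R.from_euler("xyz",[180,0,yaw],degrees=True)
        d=g-p; L=np.linalg.norm(d); d=d*min(1,vmax/(L+1e-9))
        s=np.round(q.inv().apply(d)/.04,2)
        dv=(q.inv()*G).as_rotvec(degrees=True)
        # force yaw increase -> tool z negative
        if goals[gi][2:] and dv[2]>90: dv[2]-=360
        A=np.linalg.norm(dv); dv=dv*min(1,wmax/(A+1e-9)); w=np.round(dv/8,2)
        rows.append([s.tolist(),w.tolist()])
        p=p+q.apply(s*.04); q=q*R.from_rotvec(w*8,degrees=True)
    print("pos",st["tcp_pos"].round(4),"rpy",st["eef_rot"].round(2),"t",round(st["time_s"],2),"j",st["joints"].round(1),"F",st["contact_force"].round(1))
    for x in rows:print(x)
    print("end",p.round(4),q.as_euler("xyz",degrees=True).round(1))
E
cat > g1.py <<'E'
from plan import *
plan([([.30,-.45,.38],7,1),([.45,-.2,.38],7,1),([.464,.05,.34],7,1),([.464,.118,.26],7,1)])
E
python3 g1.py
```

```text
pos [ 0.2184 -0.6383  0.2427] rpy [ 1.7992e+02 -1.0000e-02 -1.6111e+02] t 0.1 j [-54.6  20.6   0.6  -0.  -70.1 -16.5] F [-0.6  0.4  0.1]
[[-0.56, 0.62, -0.56], [0.0, 0.0, -1.0]]
[[-0.64, 0.53, -0.55], [0.0, 0.0, -1.0]]
[[-0.71, 0.44, -0.56], [0.0, 0.0, -1.0]]
[[-0.76, 0.33, -0.56], [-0.0, 0.0, -1.0]]
[[-0.8, 0.23, -0.55], [-0.0, 0.0, -1.0]]
end [ 0.2845 -0.4855  0.3541] [ 179.9    0.  -121.1]
```

Call:
apply_moves --targets '[[[-0.56,0.62,-0.56],[0,0,-1],87],[[-0.64,0.53,-0.55],[0,0,-1],87],[[-0.71,0.44,-0.56],[0,0,-1],87],[[-0.76,0.33,-0.56],[0,0,-1],60],[[-0.8,0.23,-0.55],[0,0,-1],40]]' --squeeze 30

```text
time_s: 0.6
tcp_pos: [0.2826, -0.4813, 0.349]
eef_rot: [179.1, 0.4, -120.1]
contact_force: [0.8, 0.2, 0.4]
gripper_width: 0.0766
```

```bash
python3 g1.py
```

```text
pos [ 0.2826 -0.4813  0.349 ] rpy [ 179.1     0.42 -120.08] t 0.6 j [-39.7   7.2  -3.4  -0.3 -80.4   9.6] F [0.8 0.2 0.4]
[[-0.76, 0.02, -0.65], [0.0, 0.01, -1.0]]
[[-0.99, -0.15, -0.01], [0.0, 0.01, -1.0]]
[[-0.96, -0.29, -0.01], [0.0, 0.01, -1.0]]
[[-0.91, -0.42, -0.01], [0.0, 0.01, -1.0]]
[[-0.84, -0.54, -0.02], [0.0, 0.01, -1.0]]
end [ 0.3795 -0.3174  0.3778] [179.4   0.5 -80.1]
```

Call:
apply_moves --targets '[[[-0.76,0.02,-0.65],[0,0,-1],40],[[-0.99,-0.15,0],[0,0,-1],40],[[-0.96,-0.29,0],[0,0,-1],40],[[-0.91,-0.42,0],[0,0,-1],30],[[-0.84,-0.54,-0.02],[0,0,-1],24]]'

```text
time_s: 1.1
tcp_pos: [0.3793, -0.31, 0.3814]
eef_rot: [179.8, 0.7, -78.5]
contact_force: [1.0, -0.4, -0.3]
gripper_width: 0.0365
```

```bash
python3 g1.py
```

```text
pos [ 0.3793 -0.31    0.3814] rpy [179.82   0.72 -78.48] t 1.1 j [-16.6  -0.4  -7.4  -0.6 -83.5  28.2] F [ 1.  -0.4 -0.3]
[[0.75, 0.66, 0.0], [-0.0, 0.01, -1.0]]
[[0.66, 0.75, 0.0], [-0.0, 0.01, -1.0]]
[[0.54, 0.84, 0.0], [-0.01, 0.01, -1.0]]
[[0.42, 0.91, 0.01], [-0.0, 0.01, -1.0]]
[[-0.27, -0.96, 0.0], [-0.0, 0.01, -1.0]]
end [ 0.3207 -0.4148  0.3802] [-179.9    0.3  -38.5]
```

```bash
sed -i 's/(\[.30,-.45,.38\],7,1),//' g1.py; python3 g1.py
```

```text
pos [ 0.3793 -0.31    0.3814] rpy [179.82   0.72 -78.48] t 1.1 j [-16.6  -0.4  -7.4  -0.6 -83.5  28.2] F [ 1.  -0.4 -0.3]
[[-0.72, -0.7, 0.02], [-0.0, 0.01, -1.0]]
[[-0.61, -0.79, 0.02], [-0.0, 0.01, -1.0]]
[[-0.5, -0.87, 0.01], [-0.01, 0.01, -1.0]]
[[-0.76, -0.63, 0.16], [-0.0, 0.01, -1.0]]
[[-0.66, -0.73, 0.16], [-0.0, 0.01, -1.0]]
end [ 0.45   -0.1301  0.3678] [-179.9    0.3  -38.5]
```

Call:
apply_moves --targets '[[[-0.72,-0.7,0.02],[0,0,-1],22],[[-0.61,-0.79,0.02],[0,0,-1],22],[[-0.5,-0.87,0],[0,0,-1],22],[[-0.76,-0.63,0.08],[0,0,-1],22],[[-0.66,-0.73,0.08],[0,0,-1],22]]'

```text
time_s: 1.6
tcp_pos: [0.4502, -0.1213, 0.374]
eef_rot: [-179.7, 0.7, -36.8]
contact_force: [-0.2, 0.3, 0.4]
gripper_width: 0.0224
```

```bash
sed -i 's/(\[.45,-.2,.38\],7,1),//' g1.py; python3 g1.py
```

```text
pos [ 0.4502 -0.1213  0.374 ] rpy [-179.69    0.74  -36.77] t 1.6 j [  8.6  -2.9 -10.6  -0.8 -82.6  44.8] F [-0.2  0.3  0.4]
[[-0.52, -0.83, 0.21], [-0.01, 0.01, -1.0]]
[[-0.4, -0.89, 0.2], [-0.01, 0.01, -1.0]]
[[-0.27, -0.94, 0.2], [-0.02, 0.01, -1.0]]
[[-0.14, -0.97, 0.2], [-0.01, 0.02, -1.0]]
[[-0.05, -0.7, 0.71], [-0.02, 0.01, -1.0]]
end [0.4629 0.0631 0.3146] [-1.8e+02  1.0e-01  3.2e+00]
```

Call:
apply_moves --targets '[[[-0.52,-0.83,0.21],[0,0,-1],22],[[-0.4,-0.89,0.2],[0,0,-1],22],[[-0.27,-0.94,0.2],[-0.02,0,-1],22],[[-0.14,-0.97,0.2],[-0.01,0.02,-1],22],[[-0.05,-0.7,0.7],[-0.02,0.01,-1],22]]'

```text
time_s: 2.1
tcp_pos: [0.4607, 0.0725, 0.3161]
eef_rot: [-179.6, -0.1, 5.0]
contact_force: [0.0, 0.1, -0.6]
gripper_width: 0.0218
```

```bash
python3 g1.py; python3 - <<'E'
from plant import r
import cv2,numpy as np
s=r.get_state()
for n in("wrist","scene"):
    c=r.capture(n); np.savez(n+"1.npz",pos=s["tcp_pos"],rot=s["eef_rot"],**c); cv2.imwrite(f"pics/{n}1.png",c["img"])
    if n=="wrist":print(c["fx"],c["fy"],c["cx"],c["cy"],c["mount"].round(4).tolist())
E
```

```text
pos [0.4607 0.0725 0.3161] rpy [-1.796e+02 -1.100e-01  5.030e+00] t 2.1 j [ 33.   -2.2 -17.4  -0.3 -74.5  62.1] F [ 0.   0.1 -0.6]
[[0.03, 0.56, -0.6], [-0.05, -0.01, -0.25]]
[[0.08, -0.64, 0.76], [0.0, -0.0, 0.0]]
[[0.08, -0.64, 0.76], [0.0, -0.0, 0.0]]
[[0.05, -0.4, 0.48], [0.0, -0.0, 0.0]]
[[0.0, -0.0, -0.0], [0.0, -0.0, 0.0]]
end [0.464  0.1179 0.2599] [180.  -0.   7.]
297.3186396354542 297.3186396354542 255.47508838699923 192.31979748403802 [[0.0003, 0.9528, 0.3037, 0.0838], [1.0, -0.0002, -0.0005, 0.0006], [-0.0004, 0.3037, -0.9528, -0.1404], [0.0, 0.0, 0.0, 1.0]]
```

View pics/wrist1.png

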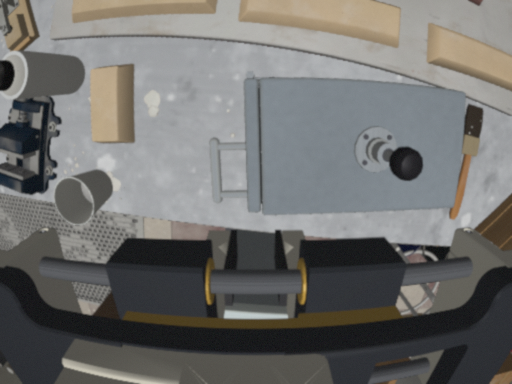

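View pics/scene1.png

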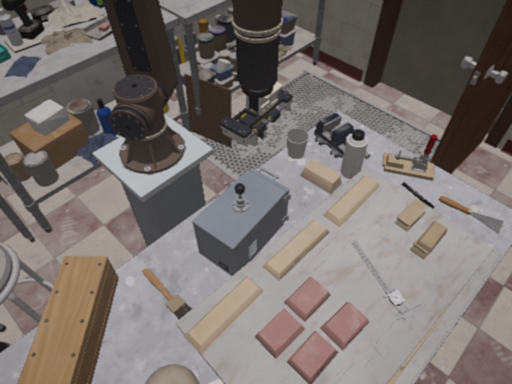

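```bash
cat >> h.py <<'E'
from scipy.spatial.transform import Rotation as Rn
def wproj(c,p):
    T=np.eye(4);T[:3,:3]=Rn.from_euler("xyz",c["rot"],degrees=True).as_matrix();T[:3,3]=c["pos"]
    q=(np.linalg.inv(T@c["mount"])@np.r_[p,1])[:3]; a=np.array([q[0],-q[1]]);n=np.linalg.norm(a);th=np.arctan2(n,-q[2])
    return c["cx"]+c["fx"]*th*a[0]/n, c["cy"]+c["fx"]*th*a[1]/n
def watz(c,u,v,z):
    T=np.eye(4);T[:3,:3]=Rn.from_euler("xyz",c["rot"],degrees=True).as_matrix();T[:3,3]=c["pos"];M=T@c["mount"]
    a=np.array([u-c["cx"],v-c["cy"]]);n=np.linalg.norm(a);th=n/c["fx"]
    d=M[:3,:3]@np.array([np.sin(th)*a[0]/n,-np.sin(th)*a[1]/n,-np.cos(th)]);o=M[:3,3];return o+d*(z-o[2])/d[2]
E
python3 - <<'E'
from h import *
c=dict(np.load("wrist1.npz"))
for n,u,v,z in(("bar a",213.5,141,.143),("bar b",217.5,199,.143),("mid",215.5,170,.143),("hinge",250,76,.166),("free",256,213,.166),("knob",406,163,.238),("roof far",465,89,.17),("roof near",462,213,.17)):
    print(n,watz(c,u,v,z).round(4))
cv2.imwrite("pics/w1c.png",cv2.resize(c["img"][60:230,190:440],None,fx=3,fy=3,interpolation=cv2.INTER_CUBIC))
E
```

```text
bar a [0.498  0.1212 0.143 ]
bar b [0.4332 0.1133 0.143 ]
mid [0.4664 0.1172 0.143 ]
hinge [0.5679 0.0875 0.166 ]
free [0.4295 0.0695 0.166 ]
knob [ 0.511  -0.0467  0.238 ]
roof far [ 0.5959 -0.1516  0.17  ]
roof near [ 0.4496 -0.1856  0.17  ]
```

View pics/w1c.png

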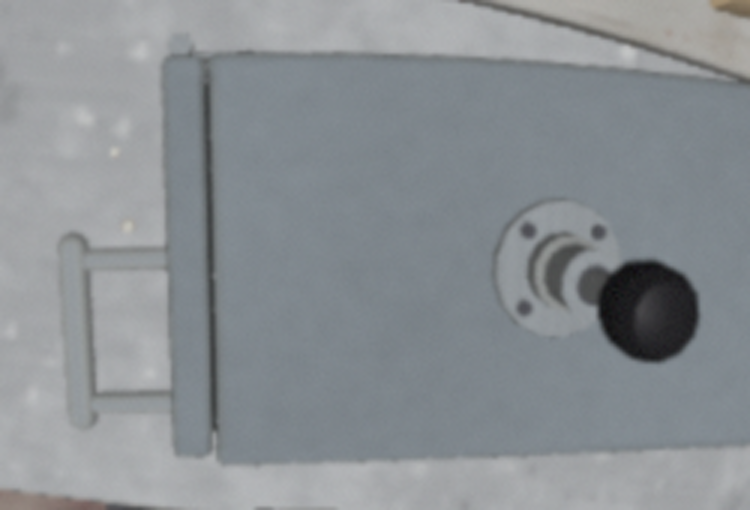

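```bash
cat > g2.py <<'E'
from plan import *
plan([([.465,.1175,.22],7),([.465,.1175,.138],7)])
E
python3 g2.py
```

```text
pos [0.4578 0.0724 0.311 ] rpy [-179.72    0.46    5.05] t 2.2 j [ 33.   -2.  -17.8  -0.5 -74.4  62.1] F [-0.2 -0.7 -1. ]
[[0.12, -0.43, 0.89], [-0.04, 0.06, -0.24]]
[[0.12, -0.43, 0.89], [0.0, -0.0, -0.0]]
[[0.03, -0.09, 1.0], [0.0, -0.0, -0.0]]
[[0.02, -0.1, 1.0], [0.0, -0.0, -0.0]]
[[0.02, -0.05, 0.54], [0.0, -0.0, -0.0]]
end [0.4651 0.1176 0.1382] [180.  -0.   7.]
```

Call:
apply_moves --targets '[[[0.12,-0.6,0.7],[-0.04,0.06,-0.24],18],[[0.12,-0.55,0.7],[0,0,0],18],[[0,0,0.5],[0,0,0],18],[[0,0,0],[0,0,0],18]]'

```text
time_s: 2.6
tcp_pos: [0.4625, 0.1205, 0.2335]
eef_rot: [179.9, -0.1, 6.9]
contact_force: [0.3, -0.8, 0.4]
gripper_width: 0.0181
```

```bash
python3 g2.py; python3 - <<'E'
from plant import r
import cv2,numpy as np
s=r.get_state()
n="wrist"
c=r.capture(n); np.savez(n+"2.npz",pos=s["tcp_pos"],rot=s["eef_rot"],**c); cv2.imwrite(f"pics/{n}2.png",c["img"])
E
```

```text
pos [0.4625 0.1205 0.2335] rpy [ 1.7991e+02 -9.0000e-02  6.9100e+00] t 2.6 j [ 38.4   2.1 -24.3   0.1 -63.6  58.5] F [ 0.3 -0.8  0.4]
[[0.02, 0.03, 1.0], [0.01, -0.01, -0.01]]
[[0.02, 0.04, 1.0], [0.0, -0.0, -0.0]]
[[0.01, 0.01, 0.39], [0.0, -0.0, -0.0]]
[[0.0, 0.0, -0.0], [0.0, -0.0, -0.0]]
[[0.0, 0.0, -0.0], [0.0, -0.0, -0.0]]
end [0.4649 0.1175 0.1379] [180.  -0.   7.]
```

View pics/wrist2.png

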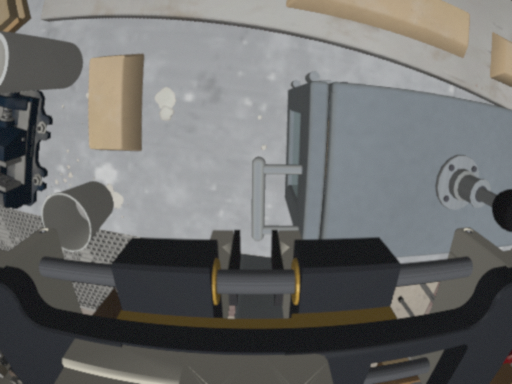

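Call:
apply_moves --targets '[[[0.03,0.06,0.6],[0,0,0],18],[[0.02,0.01,0.6],[0,0,0],18]]'

```text
time_s: 2.85
tcp_pos: [0.4695, 0.1188, 0.192]
eef_rot: [-179.9, -0.7, 6.9]
contact_force: [0.2, 0.3, -0.9]
gripper_width: 0.018
```

```bash
python3 g2.py
```

```text
pos [0.4695 0.1188 0.192 ] rpy [-179.88   -0.74    6.85] t 2.85 j [ 37.8   4.4 -27.7   0.3 -57.2  58.9] F [ 0.2  0.3 -0.9]
[[-0.1, 0.02, 1.0], [-0.02, -0.09, -0.02]]
[[-0.03, 0.0, 0.35], [0.0, -0.0, 0.0]]
[[0.0, 0.0, -0.0], [0.0, -0.0, 0.0]]
[[0.0, 0.0, -0.0], [0.0, -0.0, 0.0]]
[[0.0, 0.0, -0.0], [0.0, -0.0, 0.0]]
end [0.4649 0.1176 0.138 ] [180.  -0.   7.]
```

Call:
apply_moves --targets '[[[-0.08,0.02,0.5],[0,-0.09,0],18],[[-0.03,0.01,0.5],[0,0,0],18],[[0,0,0.35],[0,0,0],18]]'

```text
time_s: 3.15
tcp_pos: [0.4684, 0.1164, 0.1405]
eef_rot: [-179.8, -0.3, 6.6]
contact_force: [-0.3, 0.1, 0.3]
gripper_width: 0.0182
```

```bash
python3 g2.py
```

```text
pos [0.4684 0.1164 0.1405] rpy [-179.77   -0.33    6.63] t 3.15 j [ 37.3   7.8 -31.5  -0.  -50.4  59.3] F [-0.3  0.1  0.3]
[[-0.03, -0.02, -1.0], [-0.03, -0.04, -0.05]]
[[-0.04, -0.02, -0.99], [0.0, -0.0, 0.0]]
[[-0.0, -0.0, 1.0], [0.0, -0.0, 0.0]]
[[-0.0, -0.0, 1.0], [0.0, -0.0, 0.0]]
[[-0.0, -0.0, 0.05], [0.0, -0.0, 0.0]]
end [0.4652 0.1175 0.1381] [180.  -0.   7.]
```

Call:
apply_moves --targets '[[[-0.04,0,0.03],[0,0,0],5],[[0,0,0],[0,0,0],5],[[0,0,0],[0,0,0],5]]' --squeeze 15

```text
time_s: 3.45
tcp_pos: [0.467, 0.1187, 0.1391]
eef_rot: [-179.4, -0.4, 6.3]
contact_force: [5.2, -3.1, -15.8]
gripper_width: 0.0102
```

```bash
python3 - <<'E'
from plant import r
import cv2,numpy as np
s=r.get_state()
print(s["tcp_pos"],s["eef_rot"])
n="wrist"
c=r.capture(n); np.savez(n+"3.npz",pos=s["tcp_pos"],rot=s["eef_rot"],**c); cv2.imwrite(f"pics/{n}3.png",c["img"])
E
```

```text
[0.46697407 0.11873823 0.13908855] [-179.36802903   -0.35995159    6.29671431]
```

View pics/wrist3.png

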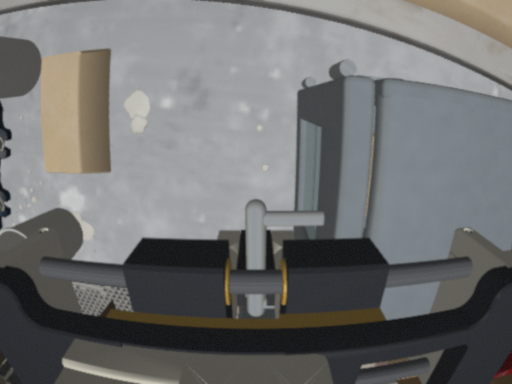

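```bash
cat > g3.py <<'E'
from plan import *
H=np.array([.5665,.0882]); p0=np.array([.467,.1187]); step=float(sys.argv[1]); n=int(sys.argv[2]);Z=.139
st=r.get_state();p=np.array(st["tcp_pos"]);q=R.from_euler("xyz",st["eef_rot"],degrees=True)
rel0=p0-H;a0=np.degrees(np.arctan2(rel0[1],rel0[0]));rad=np.linalg.norm(rel0)
d=p[:2]-H; th=a0-np.degrees(np.arctan2(d[1],d[0]))
print("th",th,"rad",np.linalg.norm(d),rad,"pos",p.round(4),st["eef_rot"].round(2),"yawth",6.6-st["eef_rot"][2],"F",st["contact_force"].round(1),"j",st["joints"].round(1),"t",st["time_s"])
for k in range(n):
    th+=step; a=np.radians(a0-th); g=np.r_[H+rad*np.array([np.cos(a),np.sin(a)]),Z]
    G=R.from_euler("xyz",[180,0,6.6-th],degrees=True)
    s=np.round(q.inv().apply(g-p)/.04,2); w=np.round((q.inv()*G).as_rotvec(degrees=True)/8,2)
    print([s.tolist(),w.tolist()])
    p=p+q.apply(s*.04);q=q*R.from_rotvec(w*8,degrees=True)
E
python3 g3.py 5 4
```

```text
th -0.03396784370198702 rad 0.10400557512634996 0.10406968819017379 pos [0.467  0.1186 0.1391] [-179.38   -0.36    6.3 ] yawth 0.30347851683252447 F [  2.3   4.  -14.5] j [ 37.4   7.8 -31.5  -0.4 -50.1  59.2] t 3.5
[[0.1, -0.2, 0.0], [-0.08, -0.04, 0.58]]
[[0.1, -0.21, 0.0], [0.0, -0.0, 0.63]]
[[0.1, -0.2, 0.0], [0.0, -0.0, 0.62]]
[[0.1, -0.21, 0.0], [-0.0, -0.0, 0.63]]
```

Call:
apply_moves --targets '[[[0.1,-0.2,0],[-0.08,-0.04,0.58],5],[[0.1,-0.2,0],[0,0,0.62],5],[[0.1,-0.2,0],[0,0,0.62],5],[[0.1,-0.2,0],[0,0,0.62],5]]'

```text
time_s: 3.9
tcp_pos: [0.481, 0.1473, 0.1391]
eef_rot: [179.7, 0.3, -14.1]
contact_force: [-0.8, 2.9, -10.1]
gripper_width: 0.0107
```

```bash
python3 g3.py 6 4
```

```text
th 17.599208349811192 rad 0.1039293087940265 0.10406968819017379 pos [0.481  0.1473 0.1391] [179.74   0.3  -14.14] yawth 20.742955630945936 F [ -0.8   2.9 -10.1] j [ 39.4  10.2 -28.6  -0.1 -51.6  36.5] t 3.9
[[0.11, -0.25, 0.0], [0.03, 0.04, 0.36]]
[[0.12, -0.24, 0.0], [0.0, -0.0, 0.75]]
[[0.12, -0.25, 0.0], [0.0, -0.0, 0.75]]
[[0.12, -0.24, 0.0], [0.0, -0.0, 0.75]]
```

Following well.

Call:
apply_moves --targets '[[[0.11,-0.25,0],[0.03,0.04,0.4],5],[[0.12,-0.24,0],[0,0,0.75],5],[[0.12,-0.25,0],[0,0,0.75],5],[[0.12,-0.24,0],[0,0,0.75],5]]'

```text
time_s: 4.3
tcp_pos: [0.51, 0.1751, 0.1392]
eef_rot: [179.6, 0.2, -36.4]
contact_force: [-1.1, 3.4, -11.2]
gripper_width: 0.0108
```

```bash
python3 g3.py 6 5
```

```text
th 39.92785710675702 rad 0.10369623286393276 0.10406968819017379 pos [0.51   0.1751 0.1392] [179.63   0.22 -36.43] yawth 43.025813096641606 F [ -1.1   3.4 -11.2] j [ 39.7  13.5 -24.2  -0.2 -52.8  14. ] t 4.3
[[0.1, -0.25, 0.0], [0.05, 0.03, 0.36]]
[[0.12, -0.25, 0.0], [-0.0, -0.0, 0.75]]
[[0.12, -0.24, 0.0], [-0.0, -0.0, 0.75]]
[[0.13, -0.24, 0.0], [-0.0, -0.0, 0.75]]
[[0.12, -0.25, 0.0], [-0.0, -0.0, 0.75]]
```

Call:
apply_moves --targets '[[[0.11,-0.25,0],[0.05,0.03,0.4],5],[[0.12,-0.25,0],[0,0,0.75],5],[[0.12,-0.24,0],[0,0,0.75],5],[[0.12,-0.24,0],[0,0,0.75],5],[[0.12,-0.25,0],[0,0,0.75],5]]'

```text
time_s: 4.8
tcp_pos: [0.5595, 0.1912, 0.1392]
eef_rot: [179.6, 0.2, -65.0]
contact_force: [0.1, 2.0, -9.8]
gripper_width: 0.0099
```

```bash
python3 g3.py 6 4
```

```text
th 69.08087711226158 rad 0.10320698675689187 0.10406968819017379 pos [0.5595 0.1912 0.1392] [ 1.796e+02  1.600e-01 -6.503e+01] yawth 71.62552731992074 F [ 0.1  2.  -9.8] j [ 37.6  18.  -17.6  -0.3 -54.7 -12.5] t 4.8
[[0.09, -0.26, 0.0], [0.05, 0.02, 0.43]]
[[0.12, -0.24, 0.0], [0.0, -0.0, 0.75]]
[[0.13, -0.24, 0.0], [0.0, -0.0, 0.75]]
[[0.12, -0.25, 0.0], [0.0, -0.0, 0.75]]
```

Call:
apply_moves --targets '[[[0.1,-0.25,0],[0.05,0.02,0.45],5],[[0.12,-0.24,0],[0,0,0.75],5],[[0.12,-0.24,0],[0,0,0.75],5],[[0,0,0],[0,0,0],5],[[0,0,0],[0,0,0],5]]'

```text
time_s: 5.3
tcp_pos: [0.5916, 0.1878, 0.1391]
eef_rot: [179.7, 0.0, -81.6]
contact_force: [0.3, 3.9, -9.8]
gripper_width: 0.0104
```

```bash
python3 g3.py 6 1; python3 - <<'E'
from plant import r
import cv2,numpy as np
s=r.get_state()
for n in("scene","wrist"):
    c=r.capture(n); cv2.imwrite(f"pics/{n}4.png",c["img"] if n=="wrist" else cv2.resize(c["img"][60:290,160:390],None,fx=2.5,fy=2.5))
E
```

```text
th 87.11862561027671 rad 0.10277195160632283 0.10406968819017379 pos [0.5916 0.1878 0.1391] [ 1.797e+02  5.000e-02 -8.157e+01] yawth 88.16625609007357 F [ 0.3  3.9 -9.8] j [ 35.5  20.4 -13.9  -0.2 -55.9 -26.9] t 5.3
[[0.09, -0.26, 0.0], [0.04, 0.0, 0.62]]
```

View pics/scene4.png

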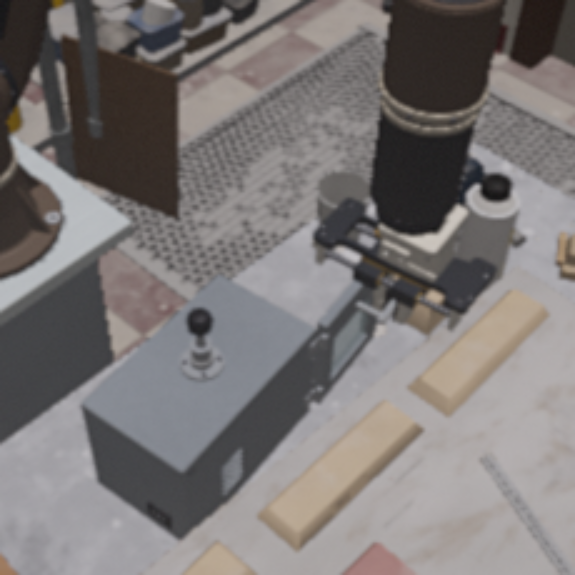

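View pics/wrist4.png

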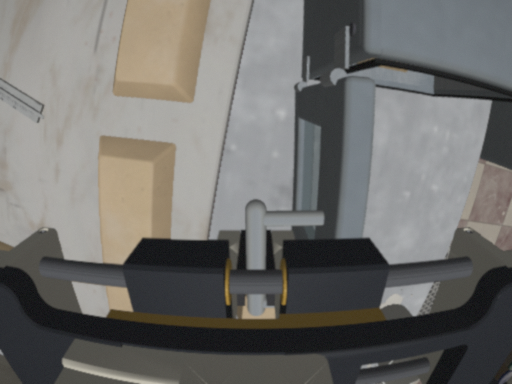

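Call:
apply_moves --targets '[[[0,0,0],[0,0,0],17],[[0,0,0],[0,0,0],17],[[0,0,-0.4],[0,0,0],17],[[0,0,-0.6],[0,0,0],17],[[0,0,-1],[0,0,0],17]]'

```text
time_s: 5.9
tcp_pos: [0.5903, 0.1855, 0.2221]
eef_rot: [179.6, -0.3, -81.2]
contact_force: [1.9, -0.1, -0.8]
gripper_width: 0.0172
```

```bash
cat > g4.py <<'E'
from plan import *
plan([([.57,.15,.36],-60),([.515,.03,.36],-40),([.5115,-.0455,.33],-35)])
E
python3 g4.py
```

```text
pos [0.5903 0.1855 0.2221] rpy [179.56  -0.26 -81.2 ] t 5.9 j [ 35.5  16.4  -8.2   0.  -65.9 -26.7] F [ 1.9 -0.1 -0.8]
[[0.23, 0.18, -0.96], [0.02, -0.01, -1.0]]
[[0.2, 0.21, -0.96], [0.02, -0.01, -1.0]]
[[0.16, 0.24, -0.96], [0.02, -0.0, -0.65]]
[[0.57, 0.81, -0.16], [0.0, -0.0, -1.0]]
[[0.45, 0.88, -0.16], [0.0, -0.0, -1.0]]
end [0.54   0.084  0.3503] [180.  -0. -44.]
```

Call:
apply_moves --targets '[[[0.2,0.2,-0.96],[0,0,-1],30],[[0.2,0.2,-0.96],[0,0,-1],50],[[0.16,0.24,-0.96],[0,0,-0.65],60],[[0.57,0.8,-0.16],[0,0,-1],60],[[0.45,0.88,-0.16],[0,0,-1],60]]'

```text
time_s: 6.4
tcp_pos: [0.5423, 0.0833, 0.3679]
eef_rot: [-179.8, -0.6, -42.3]
contact_force: [0.5, -0.4, -0.9]
gripper_width: 0.0515
```

```bash
sed -i 's/(\[.57,.15,.36\],-60),//' g4.py; python3 g4.py
```

```text
pos [0.5423 0.0833 0.3679] rpy [-179.81   -0.56  -42.27] t 6.4 j [ 29.5   5.   -3.8   0.5 -80.9  18.1] F [ 0.5 -0.4 -0.9]
[[0.26, 0.96, 0.13], [-0.02, -0.07, -0.28]]
[[0.5, 0.8, 0.33], [-0.0, -0.0, -0.63]]
[[0.44, 0.84, 0.33], [-0.0, -0.0, 0.0]]
[[0.21, 0.41, 0.16], [-0.0, -0.0, 0.0]]
[[0.0, 0.0, -0.0], [-0.0, -0.0, 0.0]]
end [ 0.5116 -0.0454  0.3299] [-180.   -0.  -35.]
```

Call:
apply_moves --targets '[[[0.26,0.96,0.13],[-0.02,-0.07,-0.28],56],[[0.5,0.8,0.33],[0,0,-0.63],56],[[0.44,0.84,0.33],[0,0,0],56],[[0.21,0.4,0.16],[0,0,0],56],[[0,0,0],[0,0,0],56]]'

```text
time_s: 6.9
tcp_pos: [0.5089, -0.0548, 0.3407]
eef_rot: [-179.3, -0.9, -34.2]
contact_force: [0.2, 1.7, 0.2]
gripper_width: 0.0562
```

```bash
python3 g4.py;  python3 - <<'E'
from plant import r
import cv2,numpy as np
s=r.get_state()
for n in("wrist","scene"):
    c=r.capture(n); np.savez(n+"5.npz",pos=s["tcp_pos"],rot=s["eef_rot"],**c);cv2.imwrite(f"pics/{n}5.png",c["img"] if n=="wrist" else cv2.resize(c["img"][60:290,160:390],None,fx=2.5,fy=2.5))
E
```

```text
pos [ 0.5089 -0.0548  0.3407] rpy [-179.32   -0.87  -34.19] t 6.9 j [ 16.    1.3 -11.    0.2 -76.5  39.7] F [0.2 1.7 0.2]
[[-0.49, -0.85, -0.22], [-0.09, -0.1, 0.73]]
[[-0.57, -0.79, -0.22], [-0.0, -0.0, -0.0]]
[[0.56, 0.73, 0.38], [-0.0, -0.0, -0.63]]
[[0.43, 0.67, 0.33], [-0.0, -0.0, 0.0]]
[[-0.0, 0.0, 0.0], [-0.0, -0.0, 0.0]]
end [ 0.5116 -0.0454  0.3301] [-180.   -0.  -35.]
```

View pics/scene5.png

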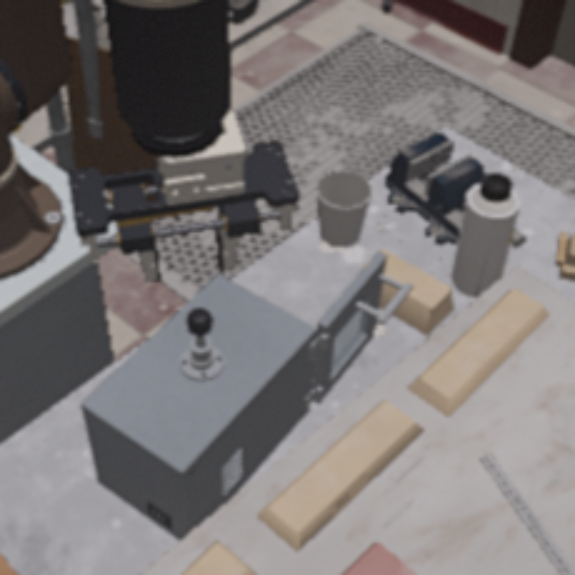

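View pics/wrist5.png

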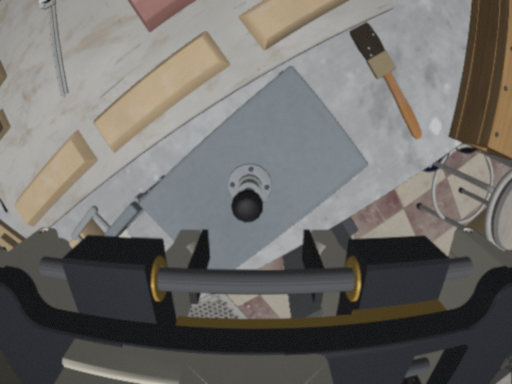

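```bash
cat > g5.py <<'E'
from plan import *
plan([([.5115,-.046,.28],-35),([.5115,-.046,.234],-35)],vmax=.03)
E
python3 -c "
from h import *
c=dict(np.load('wrist5.npz'));print(watz(c,247,205,.238),watz(c,250,182,.17))"
python3 g5.py
```

```text
[ 0.51087198 -0.04560851  0.238     ] [ 0.51277332 -0.04767706  0.17      ]
pos [ 0.5099 -0.0531  0.3414] rpy [-179.26   -0.91  -34.15] t 7.0 j [ 16.2   1.4 -10.9   0.2 -76.6  39.6] F [ 0.5  0.8 -0.9]
[[-0.04, -0.07, 0.75], [-0.09, -0.11, 0.11]]
[[-0.04, -0.08, 0.74], [-0.0, -0.0, -0.0]]
[[-0.0, -0.01, 0.75], [-0.0, -0.0, -0.0]]
[[-0.0, 0.0, 0.44], [-0.0, -0.0, -0.0]]
[[-0.0, 0.0, 0.0], [-0.0, -0.0, -0.0]]
end [ 0.5116 -0.046   0.2342] [-180.   -0.  -35.]
```

Call:
apply_moves --targets '[[[-0.06,-0.11,0.5],[-0.09,-0.11,0.11],56],[[-0.04,-0.07,0.5],[0,0,0],56],[[0,0,0.2],[0,0,0],56]]'

```text
time_s: 7.3
tcp_pos: [0.513, -0.0423, 0.295]
eef_rot: [-179.8, -0.2, -34.9]
contact_force: [-0.5, 0.0, 0.6]
gripper_width: 0.0561
```

```bash
python3 g5.py
```

```text
pos [ 0.513  -0.0423  0.295 ] rpy [-179.77   -0.25  -34.95] t 7.3 j [ 17.2   3.3 -14.7   0.1 -71.6  37.8] F [-0.5  0.   0.6]
[[0.01, 0.05, 0.75], [-0.03, -0.03, 0.01]]
[[0.01, 0.05, 0.75], [0.0, -0.0, -0.0]]
[[-0.0, -0.0, 0.03], [0.0, -0.0, -0.0]]
[[-0.0, -0.0, -0.0], [0.0, -0.0, -0.0]]
[[-0.0, -0.0, -0.0], [0.0, -0.0, -0.0]]
end [ 0.5115 -0.046   0.2338] [180.  -0. -35.]
```

Call:
apply_moves --targets '[[[0.01,0.08,0.4],[0,0,0],56],[[0.01,0.02,0.5],[0,0,0],56],[[0,0,0.4],[0,0,0],50]]'

```text
time_s: 7.6
tcp_pos: [0.5134, -0.0434, 0.2427]
eef_rot: [-179.7, -0.4, -34.7]
contact_force: [-0.3, 0.0, 0.3]
gripper_width: 0.0526
```

```bash
python3 g5.py
```

```text
pos [ 0.5134 -0.0434  0.2427] rpy [-179.72   -0.37  -34.69] t 7.6 j [ 17.1   5.2 -19.7   0.1 -64.7  38.1] F [-0.3  0.   0.3]
[[0.0, 0.06, -0.75], [-0.04, -0.05, 0.04]]
[[0.0, 0.01, 0.75], [0.0, 0.0, -0.0]]
[[0.0, 0.01, 0.22], [0.0, 0.0, -0.0]]
[[0.0, -0.0, -0.0], [0.0, 0.0, -0.0]]
[[0.0, -0.0, -0.0], [0.0, 0.0, -0.0]]
end [ 0.5113 -0.046   0.2339] [180.   0. -35.]
```

Call:
apply_moves --targets '[[[0,0.06,0.22],[0,0,0],42],[[0,0.02,0.02],[0,0,0],36],[[0,0,0],[0,0,0],33]]'

```text
time_s: 7.9
tcp_pos: [0.5113, -0.0448, 0.2315]
eef_rot: [-179.9, -0.3, -34.5]
contact_force: [-0.0, 0.1, 0.3]
gripper_width: 0.0349
```

```bash
python3 g5.py;  python3 - <<'E'
from plant import r
import cv2,numpy as np
s=r.get_state()
for n in("wrist",):
    c=r.capture(n); cv2.imwrite(f"pics/{n}6.png",cv2.resize(c["img"][120:330,120:400],None,fx=2.5,fy=2.5))
E
```

```text
pos [ 0.5113 -0.0448  0.2315] rpy [-179.89   -0.26  -34.54] t 7.9 j [ 17.    5.6 -20.7   0.1 -63.4  38.4] F [-0.   0.1  0.3]
[[0.02, 0.01, -0.75], [-0.01, -0.03, 0.06]]
[[0.0, 0.01, 0.69], [-0.0, -0.0, -0.0]]
[[0.0, 0.0, -0.0], [-0.0, -0.0, -0.0]]
[[0.0, 0.0, -0.0], [-0.0, -0.0, -0.0]]
[[0.0, 0.0, -0.0], [-0.0, -0.0, -0.0]]
end [ 0.5114 -0.0459  0.2339] [-180.   -0.  -35.]
```

View pics/wrist6.png

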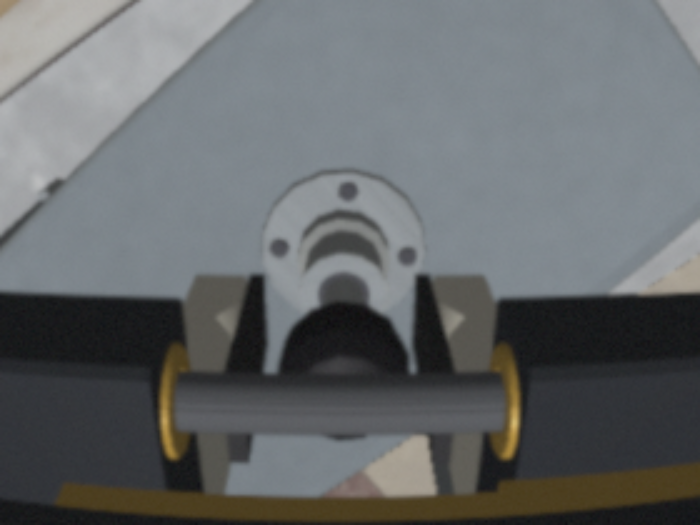

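Call:
apply_moves --targets '[[[0,0.02,-0.06],[0,0,0],20],[[0,0,0],[0,0,0],20],[[0,0,0],[0,0,0],20],[[0,0,0],[0,0,0],20]]' --squeeze 55

```text
time_s: 8.35
tcp_pos: [0.511, -0.0457, 0.2352]
eef_rot: [-179.8, -0.3, -34.6]
contact_force: [1.1, -1.3, -4.1]
gripper_width: 0.0255
```

```bash
python3 g5.py
```

```text
pos [ 0.511  -0.0457  0.2352] rpy [-179.82   -0.31  -34.59] t 8.35 j [ 16.9   5.3 -20.5   0.1 -63.8  38.4] F [ 1.1 -1.3 -4.1]
[[0.01, -0.0, -0.75], [-0.02, -0.04, 0.05]]
[[0.01, -0.0, 0.75], [-0.0, 0.0, 0.0]]
[[-0.0, -0.0, 0.03], [-0.0, 0.0, 0.0]]
[[-0.0, -0.0, -0.0], [-0.0, 0.0, 0.0]]
[[-0.0, -0.0, -0.0], [-0.0, 0.0, 0.0]]
end [ 0.5115 -0.0461  0.234 ] [-180.    0.  -35.]
```

Call:
apply_moves --targets '[[[0,0,-0.2],[0,0,0],20],[[0,0,-0.2],[0,0,0],20],[[0,0,-0.2],[0,0,0],20]]'

```text
time_s: 8.65
tcp_pos: [0.5109, -0.0457, 0.2577]
eef_rot: [-179.9, -0.2, -34.6]
contact_force: [5.0, -3.1, -13.3]
gripper_width: 0.0255
```

```bash
python3 g5.py|head -1
```

```text
pos [ 0.5109 -0.0457  0.2577] rpy [-179.87   -0.21  -34.64] t 8.65 j [ 16.9   4.5 -18.4   0.1 -66.9  38.4] F [  5.   -3.1 -13.3]
```

Call:
apply_moves --targets '[[[0,0,-0.2],[0,0,0],20],[[0,0,-0.2],[0,0,0],20],[[0,0,-0.1],[0,0,0],20]]'

```text
time_s: 8.95
tcp_pos: [0.5109, -0.0456, 0.2768]
eef_rot: [-179.9, -0.1, -34.7]
contact_force: [6.5, -3.1, -14.7]
gripper_width: 0.0256
```

```bash
python3 g5.py|head -1
```

```text
pos [ 0.5109 -0.0456  0.2768] rpy [-1.7991e+02 -1.1000e-01 -3.4690e+01] t 8.95 j [ 16.9   3.8 -16.6   0.  -69.5  38.4] F [  6.5  -3.1 -14.7]
```

Call:
apply_moves --targets '[[[0,0,0.04],[0,0,0],20],[[0,0,0],[0,0,0],20]]'

```text
time_s: 9.15
tcp_pos: [0.5109, -0.0456, 0.2742]
eef_rot: [-179.9, -0.1, -34.7]
contact_force: [6.2, -3.2, -13.6]
gripper_width: 0.0256
```

```bash
python3 g5.py|head -1; python3 - <<'E'
from plant import r
import cv2,numpy as np
s=r.get_state()
for n in("wrist","scene","top"):
    c=r.capture(n); np.savez(n+"7.npz",pos=s["tcp_pos"],rot=s["eef_rot"],**c)
    I=c["img"]; I={"wrist":I[90:280,150:350],"scene":I[100:260,170:330],"top":I[110:240,150:340]}[n]
    cv2.imwrite(f"pics/{n}7.png",cv2.resize(I,None,fx=3.5,fy=3.5,interpolation=cv2.INTER_CUBIC)[:600,:800])
E
```

```text
pos [ 0.5109 -0.0456  0.2742] rpy [-1.7992e+02 -6.0000e-02 -3.4720e+01] t 9.15 j [ 16.9   3.9 -16.7  -0.  -69.2  38.4] F [  6.2  -3.2 -13.6]
```

View pics/wrist7.png

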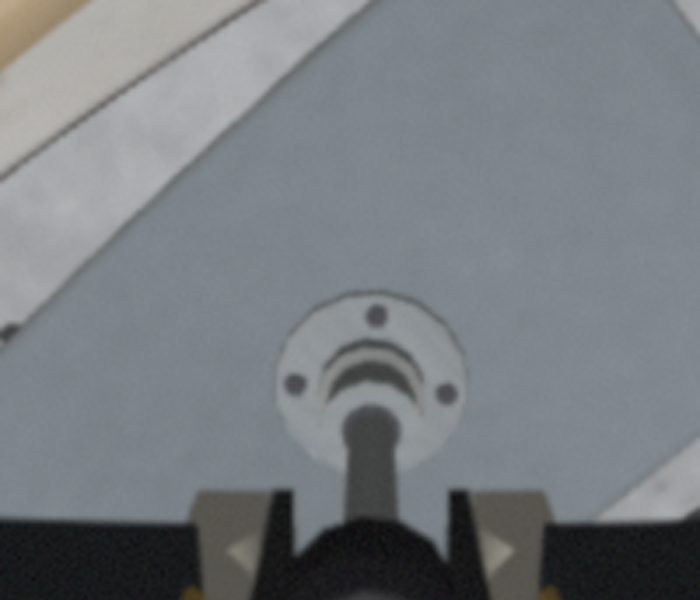

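View pics/scene7.png

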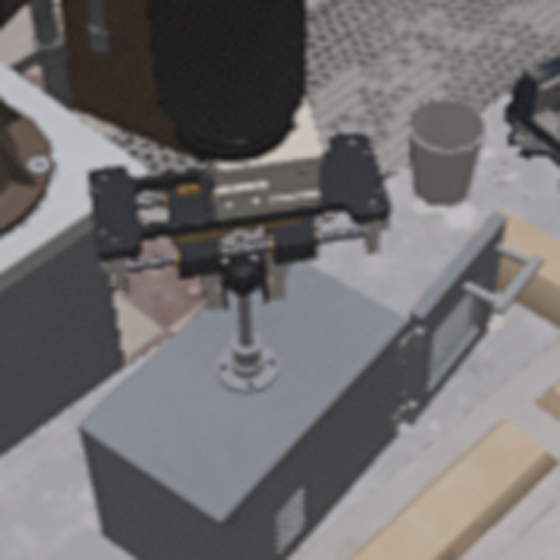

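View pics/top7.png

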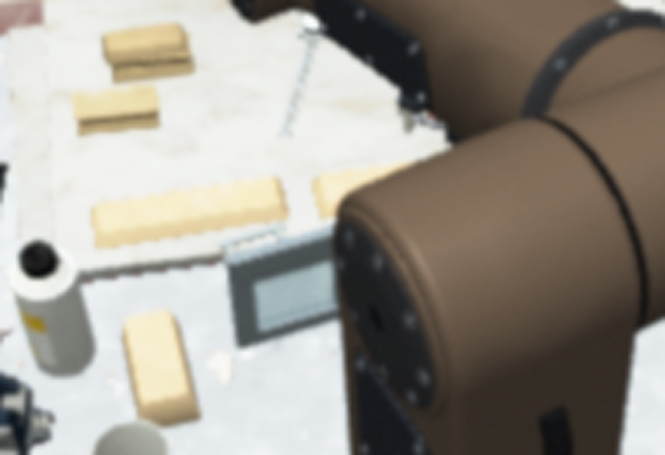

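```bash
python3 - <<'E'
from h import *
s=dict(np.load("scene7.npz")); p0=[.5117,-.0455]
for z in(.238,.274,.278,.282): print(z,np.round(proj(s,np.r_[p0,z]),1))
print("groove", [np.round(proj(s,np.r_[p0,z]),1).tolist() for z in(.199,.204,.209)])
a=dict(np.load("scene0.npz"))
c1=cv2.resize(a["img"][165:220,215:265],None,fx=10,fy=10,interpolation=cv2.INTER_CUBIC)[:,:390]
c2=cv2.resize(s["img"][165:220,215:265],None,fx=10,fy=10,interpolation=cv2.INTER_CUBIC)[:,:390]
cv2.imwrite("pics/cmp.png",np.hstack([c1,c2]))
w=dict(np.load("wrist7.npz"))
cv2.imwrite("pics/wz.png",cv2.resize(w["img"][165:250,215:295],None,fx=7,fy=7,interpolation=cv2.INTER_CUBIC))
print([np.round(wproj(w,np.r_[p0,z]),1).tolist() for z in(.199,.204,.209,.225)])
E
```

```text
0.238 [239.5 188.2]
0.274 [239.  178.9]
0.278 [238.9 177.8]
0.282 [238.9 176.8]
groove [[240.1, 197.8], [240.0, 196.6], [239.9, 195.4]]
[[255.0, 210.4], [255.0, 212.7], [255.0, 215.2], [254.9, 223.8]]
```

View pics/cmp.png

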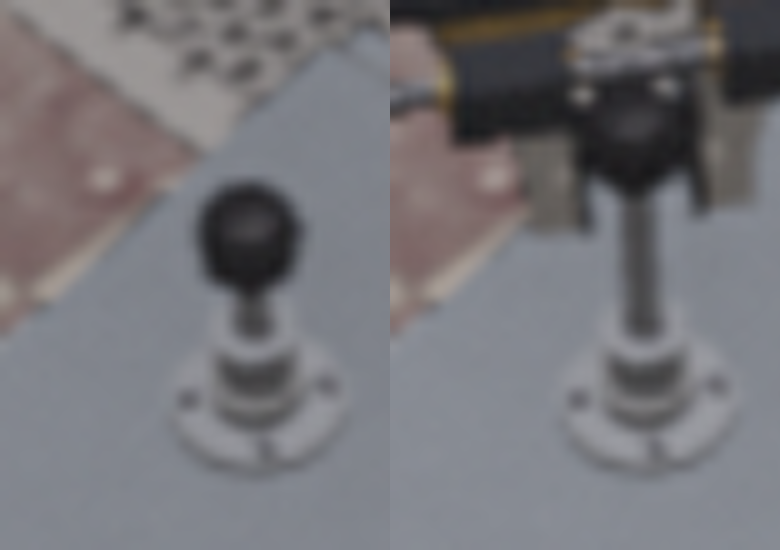

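View pics/wz.png

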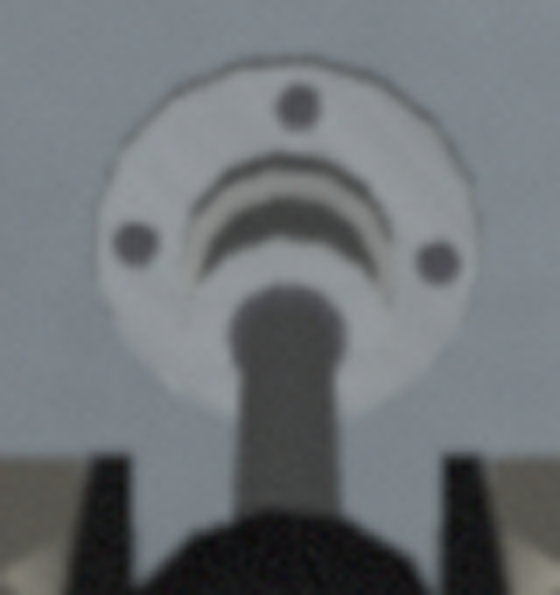

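Call:
apply_moves --targets '[[[0,0,-0.15],[0,0,0],20],[[0,0,-0.12],[0,0,0],20],[[0,0,-0.05],[0,0,0],20]]'

```text
time_s: 9.6
tcp_pos: [0.5109, -0.0456, 0.2839]
eef_rot: [180.0, 0.1, -34.8]
contact_force: [6.2, -3.7, -15.8]
gripper_width: 0.0257
```

```bash
python3 g5.py|head -1; python3 - <<'E'
from plant import r
from h import *
s=r.get_state(); I=[]
for n in("wrist","scene"):
    c=r.capture(n); np.savez(n+"8.npz",pos=s["tcp_pos"],rot=s["eef_rot"],**c)
w=dict(np.load("wrist8.npz"));s=dict(np.load("scene8.npz"))
g=lambda I:cv2.convertScaleAbs(cv2.resize(I,None,fx=8,fy=8,interpolation=cv2.INTER_CUBIC),alpha=1.6)
cv2.imwrite("pics/w8.png",g(w["img"][175:250,225:285]))
cv2.imwrite("pics/s8.png",g(s["img"][160:220,210:270]))
p0=[.5113,-.0456];print([np.round(wproj(w,np.r_[p0,z]),1).tolist() for z in(.199,.204,.209,.212,.216,.225)])
E
```

```text
pos [ 0.5109 -0.0456  0.2839] rpy [ 1.7998e+02  9.0000e-02 -3.4770e+01] t 9.6 j [ 16.8   3.7 -15.7  -0.1 -70.7  38.4] F [  6.2  -3.7 -15.8]
[[255.3, 206.1], [255.3, 208.3], [255.3, 210.6], [255.3, 212.0], [255.3, 213.9], [255.3, 218.5]]
```

View pics/w8.png

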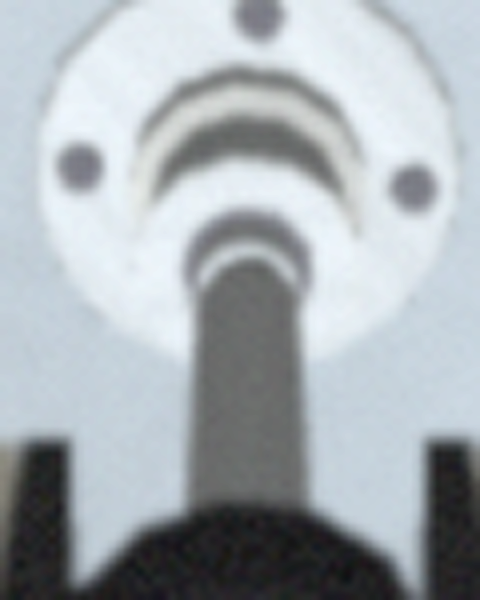

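View pics/s8.png

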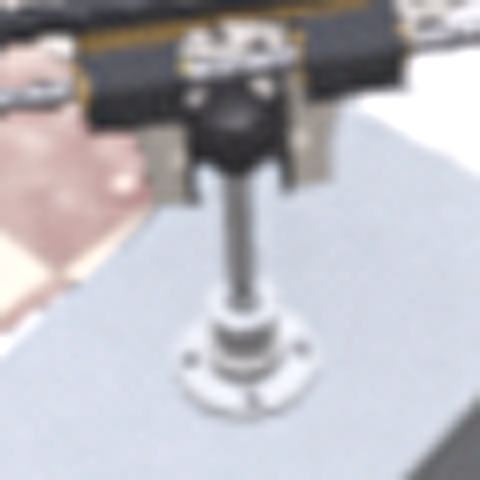

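```bash
python3 - <<'E'
from h import *
w=dict(np.load("wrist8.npz"));p0=np.array([.5112,-.0457]);d=np.array([np.cos(np.radians(-34.8)),np.sin(np.radians(-34.8))]);e=np.array([-d[1],d[0]])
# calibrate: sleeve outer edge near top r=11.5 at .204 ; flange r=24 at .175
for n,rho,z in(("flange near",.024,.175),("sleeve top near",.0115,.204),("mouth r6",.006,.204),("mouth r5",.005,.204)): print(n,np.round(wproj(w,np.r_[p0+d*rho,z]),2), "side",np.round(wproj(w,np.r_[p0+e*rho,z])[0]-wproj(w,np.r_[p0,z])[0],2))
for rho in(.005,.006):
  for h in range(0,16,2): print(rho,h,np.round(wproj(w,np.r_[p0+d*rho,.204+h/1000])[1],2))
print("knob", np.round(wproj(w,np.r_[p0+d*.01,.285-.013]),1))
E
```

```text
flange near [255.43 170.2 ] side -27.07
sleeve top near [255.44 194.5 ] side -14.51
mouth r6 [255.43 201.15] side -7.57
mouth r5 [255.43 202.35] side -6.31
0.005 0 202.35
0.005 2 203.22
0.005 4 204.09
0.005 6 204.99
0.005 8 205.89
0.005 10 206.81
0.005 12 207.75
0.005 14 208.71
0.006 0 201.15
0.006 2 202.01
0.006 4 202.88
0.006 6 203.76
0.006 8 204.66
0.006 10 205.57
0.006 12 206.5
0.006 14 207.45
knob [255.5 234.4]
```

Call:
apply_moves --targets '[[[0,0,0.15],[0,0,0],20],[[0,0,0],[0,0,0],20]]'

```text
time_s: 9.9
tcp_pos: [0.5108, -0.0456, 0.2759]
eef_rot: [180.0, 0.2, -34.8]
contact_force: [5.9, -2.5, -13.8]
gripper_width: 0.0253
```

```bash
python3 g5.py|head -1; cat > look.py <<'E'
import sys
from plant import r
from h import *
k=sys.argv[1]
s=r.get_state(); I=[]
for n in("wrist","scene"):
    c=r.capture(n); np.savez(n+k+".npz",pos=s["tcp_pos"],rot=s["eef_rot"],**c)
w=dict(np.load("wrist"+k+".npz"))
g=lambda I:cv2.convertScaleAbs(cv2.resize(I,None,fx=8,fy=8,interpolation=cv2.INTER_CUBIC),alpha=1.6)
cv2.imwrite("pics/w"+k+".png",g(w["img"][175:250,225:285]))
p0=np.array([.5112,-.0457]);d=np.array([np.cos(np.radians(-34.8)),np.sin(np.radians(-34.8))])
f=lambda rho,z:round((wproj(w,np.r_[p0+d*rho,z])[1]-174.5)*8)
print("sleeve edge",f(.0115,.204),"r6.2:",[(h,f(.0062,.204+h/1000)) for h in(0,1,2,3,4,6,8,10,12)],"r5:",[(h,f(.005,.204+h/1000)) for h in(0,1,2,3,4,6,8,10,12)])
E
python3 look.py 9
```

```text
pos [ 0.5108 -0.0456  0.2759] rpy [ 1.7995e+02  1.5000e-01 -3.4800e+01] t 9.9 j [ 16.8   4.  -16.4  -0.1 -69.7  38.4] F [  5.9  -2.5 -13.8]
sleeve edge 186 r6.2: [(0, 239), (1, 242), (2, 246), (3, 250), (4, 253), (6, 261), (8, 269), (10, 277), (12, 285)] r5: [(0, 251), (1, 254), (2, 258), (3, 262), (4, 266), (6, 273), (8, 281), (10, 289), (12, 297)]
```

View pics/w9.png

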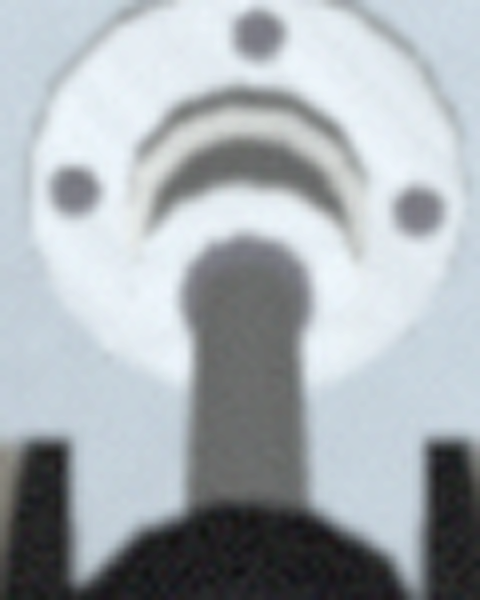

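```bash
python3 - <<'E'
from h import *
for k in "789":
    w=dict(np.load(f"wrist{k}.npz"));print(k,w["pos"][2])
    p0=np.array([.5112,-.0457]);d=np.array([np.cos(np.radians(-34.8)),np.sin(np.radians(-34.8))])
    r0=wproj(w,np.r_[p0+d*.005,.204]);print("r5 mouth row",r0)
    for v in range(192,222): print(v,w["img"][v,253:258].mean(0).round().astype(int).tolist(),end=" ")
    print()
ims=[]
for k in "798":
    w=dict(np.load(f"wrist{k}.npz"));I=w["img"][188:228,240:272].astype(float)
    ims.append(cv2.resize(np.clip((I-40)*1.5,0,255).astype(np.uint8),None,fx=8,fy=12,interpolation=cv2.INTER_NEAREST))
cv2.imwrite("pics/tri.png",np.hstack(ims))
E
```

```text
7 0.2742091409082597
r5 mouth row (np.float64(255.62265537856877), np.float64(206.9356077337111))
192 [119, 120, 118] 193 [91, 92, 90] 194 [70, 71, 69] 195 [66, 66, 65] 196 [65, 65, 64] 197 [68, 69, 67] 198 [87, 87, 85] 199 [120, 120, 116] 200 [145, 143, 138] 201 [151, 148, 142] 202 [152, 149, 143] 203 [152, 149, 144] 204 [148, 144, 139] 205 [127, 123, 120] 206 [96, 92, 90] 207 [82, 77, 76] 208 [75, 72, 72] 209 [70, 69, 68] 210 [66, 68, 66] 211 [68, 67, 67] 212 [67, 68, 67] 213 [68, 68, 67] 214 [67, 67, 66] 215 [67, 68, 67] 216 [67, 67, 66] 217 [68, 67, 66] 218 [68, 68, 67] 219 [69, 69, 67] 220 [68, 68, 67] 221 [67, 67, 66] 
8 0.2839072694621138
r5 mouth row (np.float64(255.43387202644956), np.float64(202.35222867043618))
192 [66, 67, 65] 193 [71, 72, 70] 194 [96, 96, 93] 195 [130, 129, 125] 196 [148, 145, 139] 197 [152, 148, 143] 198 [153, 149, 144] 199 [152, 148, 144] 200 [141, 138, 133] 201 [111, 107, 104] 202 [85, 81, 80] 203 [73, 72, 71] 204 [78, 78, 76] 205 [105, 103, 100] 206 [124, 122, 118] 207 [100, 98, 95] 208 [71, 71, 69] 209 [66, 67, 66] 210 [67, 68, 66] 211 [68, 68, 67] 212 [67, 67, 66] 213 [68, 68, 67] 214 [68, 68, 67] 215 [68, 69, 67] 216 [67, 68, 67] 217 [68, 68, 67] 218 [68, 68, 66] 219 [68, 68, 67] 220 [67, 68, 67] 221 [67, 68, 67] 
9 0.27587122896920546
r5 mouth row (np.float64(255.3526507859946), np.float64(205.82442838256554))
192 [91, 91, 90] 193 [70, 71, 69] 194 [66, 66, 66] 195 [66, 66, 65] 196 [69, 69, 67] 197 [88, 87, 85] 198 [120, 119, 115] 199 [145, 142, 137] 200 [151, 148, 143] 201 [152, 149, 143] 202 [153, 149, 144] 203 [145, 141, 136] 204 [121, 117, 114] 205 [93, 88, 87] 206 [83, 77, 77] 207 [79, 75, 74] 208 [72, 71, 69] 209 [69, 69, 67] 210 [67, 68, 66] 211 [67, 68, 66] 212 [68, 68, 67] 213 [67, 67, 66] 214 [67, 68, 67] 215 [68, 68, 67] 216 [68, 69, 67] 217 [67, 68, 67] 218 [68, 68, 66] 219 [68, 68, 67] 220 [68, 69, 67] 221 [67, 68, 66]
```

View pics/tri.png

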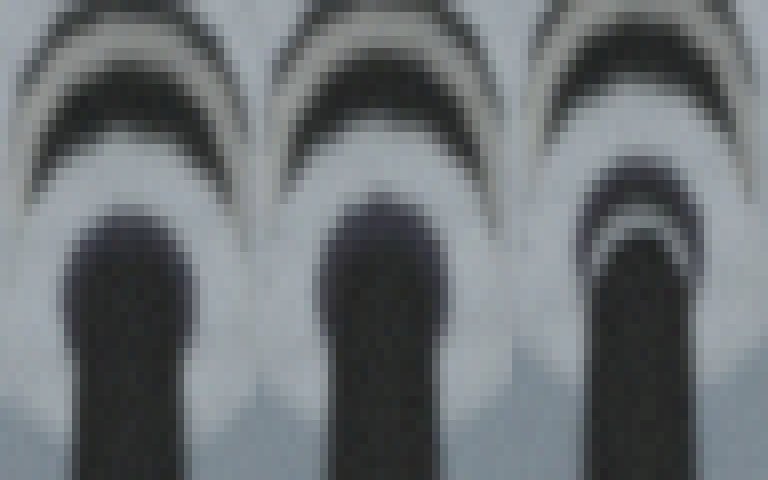

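Call:
apply_moves --targets '[[[0,0,0],[0,0,0],20],[[0,0,0],[0,0,0],20],[[0,0,0],[0,0,0],20],[[0,0,0],[0,0,0],20]]'

```text
time_s: 10.4
tcp_pos: [0.5109, -0.0456, 0.2723]
eef_rot: [179.9, 0.3, -34.8]
contact_force: [4.9, -3.8, -13.3]
gripper_width: 0.0254
```

```bash
python3 g5.py|head -1; python3 look.py A;python3 g5.py|head -1
```

```text
pos [ 0.5109 -0.0456  0.2723] rpy [179.87   0.29 -34.84] t 10.4 j [ 16.7   4.3 -16.6  -0.2 -69.4  38.5] F [  4.9  -3.8 -13.3]
sleeve edge 197 r6.2: [(0, 250), (1, 254), (2, 258), (3, 262), (4, 266), (6, 273), (8, 281), (10, 289), (12, 298)] r5: [(0, 262), (1, 266), (2, 270), (3, 274), (4, 278), (6, 286), (8, 294), (10, 302), (12, 310)]
pos [ 0.5109 -0.0456  0.2723] rpy [179.87   0.29 -34.84] t 10.5 j [ 16.7   4.3 -16.6  -0.2 -69.4  38.5] F [  6.1  -4.3 -13.2]
```

View pics/wA.png

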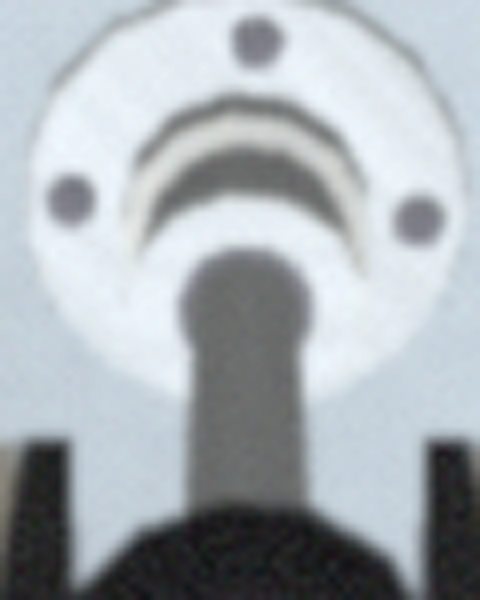

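Call:
apply_moves --targets '[[[0,0,-0.12],[-0.02,0.03,0],20],[[0,0,-0.02],[0,0,0],20],[[0,0,-0.02],[0,0,0],20],[[0,0,-0.02],[0,0,0],20]]'

```text
time_s: 10.9
tcp_pos: [0.5109, -0.0456, 0.2755]
eef_rot: [179.6, 0.2, -34.9]
contact_force: [5.1, -3.6, -13.7]
gripper_width: 0.0251
```

```bash
python3 g5.py|head -1; python3 look.py B;python3 g5.py|head -1
```

```text
pos [ 0.5109 -0.0456  0.2755] rpy [179.63   0.19 -34.89] t 10.9 j [ 16.9   4.2 -16.4   0.1 -69.9  38.2] F [  5.1  -3.6 -13.7]
sleeve edge 187 r6.2: [(0, 240), (1, 243), (2, 247), (3, 251), (4, 255), (6, 262), (8, 270), (10, 278), (12, 286)] r5: [(0, 252), (1, 255), (2, 259), (3, 263), (4, 267), (6, 274), (8, 282), (10, 290), (12, 298)]
pos [ 0.5109 -0.0457  0.2755] rpy [179.63   0.19 -34.89] t 11.0 j [ 16.9   4.2 -16.4   0.1 -69.9  38.2] F [  5.5  -3.8 -13.5]
```

```bash
python3 - <<'E'
from h import *
for k in "789AB":
    w=dict(np.load(f"wrist{k}.npz"));print(k,w["pos"][2].round(4),"knob edge",[int(x) for x in w["img"][232:246,255].mean(1)], "rod",[int(x) for x in w["img"][203:212,253:258].mean((1,2))])
s=dict(np.load("sceneB.npz"));cv2.imwrite("pics/sB.png",cv2.resize(s["img"][100:300,140:400],None,fx=3,fy=3))
E
```

```text
7 0.2742 knob edge [67, 67, 66, 67, 64, 53, 31, 15, 21, 15, 17, 18, 19, 13] rod [148, 143, 123, 92, 78, 73, 68, 66, 67]
8 0.2839 knob edge [68, 69, 66, 67, 65, 53, 32, 25, 18, 20, 21, 17, 15, 17] rod [71, 77, 102, 121, 97, 70, 66, 67, 67]
9 0.2759 knob edge [68, 68, 67, 67, 65, 53, 33, 22, 17, 18, 22, 16, 21, 19] rod [140, 117, 89, 79, 76, 70, 68, 67, 67]
A 0.2723 knob edge [69, 69, 67, 69, 66, 53, 33, 21, 13, 20, 17, 19, 23, 20] rod [148, 147, 133, 97, 77, 70, 67, 67, 67]
B 0.2755 knob edge [69, 69, 68, 68, 65, 54, 31, 19, 21, 20, 11, 21, 17, 17] rod [145, 127, 94, 79, 75, 70, 68, 67, 67]
```

View pics/sB.png

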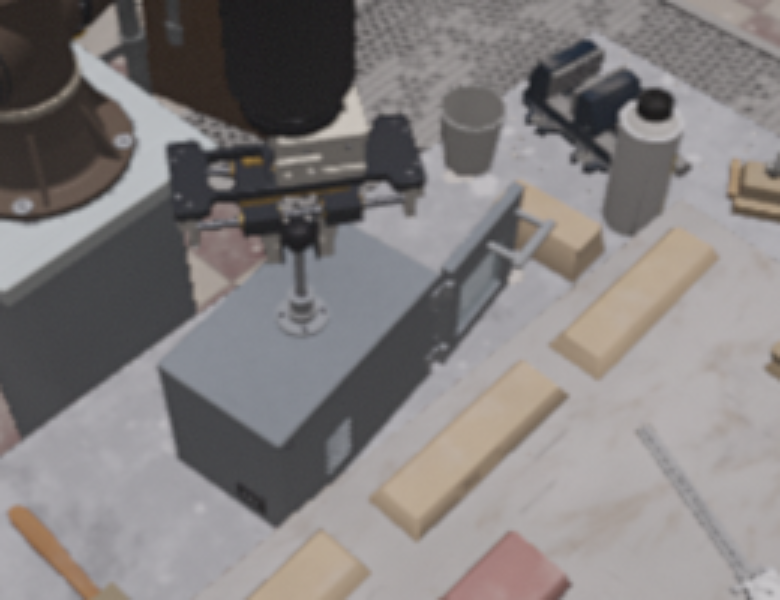

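```bash
python3 - <<'E'
from plant import r
print(r.close_job()); s=r.get_state(); print(s["time_s"],s["tcp_pos"],s["contact_force"],s["gripper_width"])
E
```

```text
the job is handed in; nothing more can be done
None
the job is handed in; nothing more can be done
```

I swung the door open by its handle to about 1.5 rad and let it stand. I then took the plunger knob with a 55 N grip, pulled the rod up about 40 mm, and handed the job in at 11 s while still holding it. No verdict was reported.

- **Lift:** the tool rise since gripping was 40.3 mm. The groove's edges, seen with the rod drawn further out, put the true lift about 0.6 mm less, so roughly 39.7 mm. That leaves the groove within about 1 mm of the sleeve mouth.
- **Overshoot on the way:** I drew the rod out to about 48 mm for a moment to see the groove, then came back. It also sagged to about 37 mm during one hold, and I corrected that. A rougher reading from the scene camera during the first lift came out about 2 mm lower than the tool reading.
- **Grip:** the knob had not slipped in the fingers, since its edge sat at the same place in every wrist picture. The pull on the tool was about 13.5 N and steady.
- **Surroundings:** the last scene picture shows the door wide open and the cup, bottle, wedge and what shows of the brush apparently where they were. I judged this by eye.
- **Not checked:** I could not see the glued pair inside the cabinet. I never reached into the cabinet.

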